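# Pack the top layer of a breakfast box at the buffet

## Robot

A 7-joint arm with a two-finger parallel gripper is mounted at the origin on the work surface. World frame = base frame: x ahead of the robot, y to its left, z up, the work surface at z = 0. Lengths are in mm, angles in rad, forces in N, time in s.
With the tool pointing down it reaches from about 400 to 875 mm from the base axis. Payload 4.4 kg.
Tool frame: the origin (TCP) lies at the centre of the arm's flange, where the gripper is bolted on; the fingertips stand 173 mm ahead of it and the grasp point (between the pads) lies 155 mm ahead of it; z points along the fingers, y is the direction in which the jaws open and shut (so a half turn about z gives the same grasp; the last joint's range is limited). The gripper opens to 85 mm and grips with 20 to 120 N. Pads are 22 mm wide; open, the fingers measure 114 mm over their backs; the gripper's body (76 mm by 85 mm) begins 54 mm behind the grasp point. The pads swing forward as they close: fully open they stand 13 mm farther back than shut.
Start: joints at [1.08, 0.628, 0.038, 1.517, -0.027, 0.996, -0.02], TCP at [267.912, -592.232, 404.713] pointing down, gripper open.
Joint ranges: [-3.06, 3.06], [-0.37, 2.12], [-1.25, 1.32], [0.18, 2.47], [-1.1, 4.24], [0.23, 1.98], [-2.94, 2.94]. Speed limits (rad/s): [2.57, 2.57, 3.14, 3.14, 3.14, 3.14, 3.14].

## Interface

Orientations are given as [roll, pitch, yaw] about the fixed x, y, z axes, in that order (R = Rz(yaw) Ry(pitch) Rx(roll)).
In Python, from cell import * gives the robot as it stands. The module is installed in compiled form; this text tells all that it offers.
- The arm moves only by the shell command python3 -m jog 'ROWS'. ROWS is JSON, one flat list of numbers, 5 for each row, row after row: the shift along the tool's x, y, z in mm, then the turn about the tool's z in degrees, then the finger opening in mm, from 0 to 85.4. A call has 1 to 20 rows; each row is the pose to reach, as a shift and turn from the pose commanded when the call began, along the tool's axes at that moment; what a row does not reach only later rows make up. A row lasts 1/12 s, in which the tool goes at most 41.7 mm and 7.16 degrees, less where a joint would pass 70% of its speed; a pose out of reach is approached as far as the arm can. A call with a gripper value outside its range is refused whole. The fingers move at their own pace and stop on an object; the grip force is fixed at half the most. Time passes only in rows, so rows that repeat a pose let the fingers close. It gives the time, the measured TCP pose, the force and the opening at its end, in the units of the state.
- read_state(): the state, without advancing time (a new reading comes with each control period).
- get_image(name): name is "scene" or "top"; returns (picture, depth): 400x640x3 uint8, blue, green, red; 400x640 float32, mm along the optical axis (not along the pixel's ray), 0 where there is no reading.
- camera_params(name): a dict with "K" (3x3 intrinsics, pixels), "T" (4x4, takes a point from camera to world coordinates). Camera axes: x right, y up, looking along -z (the intrinsics and any distortion apply to the point x, -y, -z); pixel columns grow to the right and rows downward; lengths in mm; the calibration is good to about 2 mm. A picture is of the moment at which its call begins. camera_params takes no time and is no camera call.
- finish_job(): hands the job in, once; it reports no verdict.
The state is a dict: "clock": time; "qpos": joint angles; "qd": joint speeds; "tau": joint torques, N m; "eef_pos": TCP position; "tool_rot": TCP orientation; "force": force on the tool from outside, world axes, zero at the start; "torque": the same for the moment, N m; "width": finger opening in mm.
Only numpy, scipy, OpenCV 4.12 (cv2) and the standard library are available. Lean on these libraries where they do the work, as an engineer would, in place of code of your own. Each camera call takes 0.05 s, during which the arm holds its last target.

## Task

The teal breakfast box already holds its bottom layer, two boxed snacks. Lay the white divider plate flat in the box over them, spine up, and let go of it; then stand the red-lidded jam tub upright on the divider, in either half. Set both down gently, without dropping them.

Things in the scene. Friction and masses are not known exactly. Their poses are not given: they have to be found in the camera images.
- box: Open teal lunch box, fixed on the table: 200 (x) by 160 (y) by 88 mm high, walls 5. Origin: centre of its underside; z up. Inside, at each x end, a step 30 mm wide, top 45 mm above the origin, carries the divider, with 12 mm free all round. Two loose snack boxes lie between the steps (tops at 41 mm). Yaw within 0.35 rad. Half-turn symmetric.
- divider: Loose white plate lying flat on the table, 165 (x) by 125 (y) by 5 mm, 140 g. On its middle an upright spine to pinch: 10 mm thick in x, 125 long in y, top 41 mm above the origin. Origin: centre of its underside; z up. Half-turn symmetric. It fits with its x along the box's x; each half of its top is then 77 by 125 mm.
- jam_tub: Loose closed white round tub with red lid and red band, 48 mm diameter, 52 tall, about 110 g. Origin: centre of its underside; z up. It stands on a dark slate (200 mm square, 8 mm thick) with three tubs of the same size with yellow, cream and dark brown lids, at the corners of a square of about 105 mm.
Not all that is in view belongs to the job. Leave any black, green or pink look-alike of the divider alone.

How it is judged:
By the outcome, as a careful person would: the job done as asked, in the order asked, and still so for the second after the job is handed in, with the robot touching nothing.
It also fails if it takes over 62 s, if anything falls off the work surface, if the arm or the gripper's body presses on something with over 40 N, if the wrist force passes 120 N, or if a joint passes its speed limit or range.

## Working session

There is one attempt and no reset: what is moved stays moved. The work goes in short steps, Python scripts to look and compute and a shell command to move; the robot and the scene stay as the last step left them, time stands still between calls to the robot, and variables do not carry over. Pictures are saved under pics/ and viewed, and the job is handed in when it is done.

```bash
mkdir -p pics
python3 - <<'E'
from cell import *
import cv2,numpy as np
s=read_state();print({k:np.round(v,3).tolist() for k,v in s.items()})
for n in("scene","top"):
    p,d=get_image(n);cv2.imwrite(f"pics/{n}0.png",p);np.save(f"pics/{n}0.npy",d)
    c=camera_params(n);print(n,c)
E
```

```text
{'clock': 0.0, 'qpos': [1.08, 0.629, 0.038, 1.518, -0.027, 0.996, -0.02], 'qd': [-0.001, 0.001, -0.0, 0.0, -0.001, -0.002, -0.001], 'tau': [0.0, -56.341, 1.226, -19.344, 0.011, 0.01, 0.0], 'eef_pos': [267.827, -591.955, 403.81], 'tool_rot': [-3.14, -0.0, 0.425], 'force': [0.369, -0.067, -0.138], 'torque': [-0.003, 0.064, 0.014], 'width': 85.486}
scene {'K': array([[434.35778922,   0.        , 321.8855111 ],
       [  0.        , 434.35778922, 199.68472238],
       [  0.        ,   0.        ,   1.        ]]), 'T': array([[-2.75222899e-01, -7.75175590e-01,  5.68643263e-01,
         1.22540396e+03],
       [ 9.61380167e-01, -2.21467992e-01,  1.63401663e-01,
         1.36120755e+02],
       [-7.28698650e-04,  5.91654235e-01,  8.06191501e-01,
         1.13106338e+03],
       [ 0.00000000e+00,  0.00000000e+00,  0.00000000e+00,
         1.00000000e+00]])}
top {'K': array([[504.66667804,   0.        , 328.08446474],
       [  0.        , 504.66667804, 195.23670167],
       [  0.        ,   0.        ,   1.        ]]), 'T': array([[-1.95330233e-02,  9.91097956e-01, -1.31693972e-01,
         2.53857409e+02],
       [-9.99769543e-01, -2.05354153e-02, -6.25758636e-03,
        -1.02133844e+02],
       [-8.90627146e-03,  1.31541393e-01,  9.91270670e-01,
         1.56343034e+03],
       [ 0.00000000e+00,  0.00000000e+00,  0.00000000e+00,
         1.00000000e+00]])}
```

View pics/scene0.png

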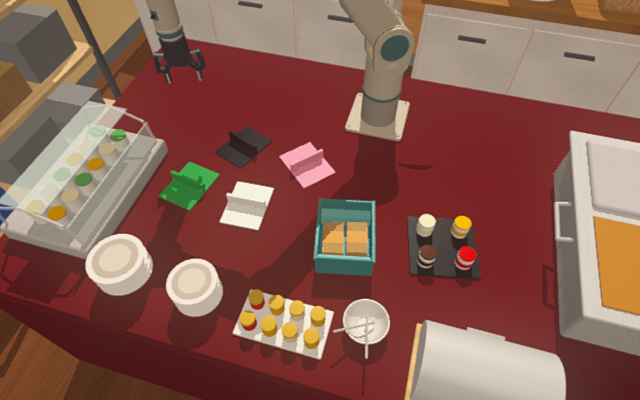

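View pics/top0.png

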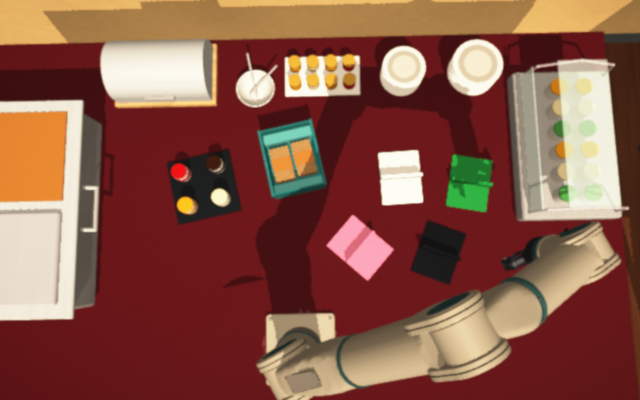

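The true divider is the white plate at scene (247,205) / top (401,177); the black, green and pink plates are look-alikes. The red-lidded tub is at scene (466,258) / top (180,172), the only red lid among the four on the slate. The box is at scene (345,237) / top (292,158). Next I'll confirm these in enlarged crops and measure them.

```bash
cat > h.py <<'E'
import numpy as np,cv2
from cell import *
def world(n,uv,dep):
    c=camera_params(n);K,T=c["K"],c["T"];uv=np.asarray(uv,float).reshape(-1,2);dep=np.asarray(dep,float).reshape(-1,1)
    r=np.c_[(uv[:,0]-K[0,2])/K[0,0],-(uv[:,1]-K[1,2])/K[1,1],-np.ones(len(uv))]
    return (r*dep)@T[:3,:3].T+T[:3,3]
def plane(n,uv,z):
    c=camera_params(n);o=c["T"][:3,3];w=world(n,uv,np.ones(len(np.reshape(uv,(-1,2)))))-o
    return o+w*((z-o[2])/w[:,2:3])
def cloud(n,d,roi=None):
    v,u=np.mgrid[0:400,0:640];return world(n,np.c_[u.ravel(),v.ravel()],d.ravel()).reshape(400,640,3)
E
python3 - <<'E'
from h import *
out=[]
for n,cs in(("top",[(401,177),(292,158),(205,186)]),("scene",[(247,205),(345,237),(445,245)])):
    p=cv2.imread(f"pics/{n}0.png");row=[]
    for u,v in cs: row.append(cv2.resize(p[v-42:v+42,u-42:u+42],(265,265),interpolation=cv2.INTER_CUBIC))
    out.append(np.hstack(row))
cv2.imwrite("pics/crop0.png",np.vstack(out))
for n,wb,rb in(("top",(370,140,435,215),(165,155,235,215)),("scene",(210,170,285,235),(405,210,485,280))):
    p=cv2.imread(f"pics/{n}0.png");d=np.load(f"pics/{n}0.npy");W=cloud(n,d)
    hsv=cv2.cvtColor(p,cv2.COLOR_BGR2HSV)
    m=np.zeros((400,640),np.uint8);x0,y0,x1,y1=wb
    m[y0:y1,x0:x1]=((hsv[...,1]<70)&(hsv[...,2]>110))[y0:y1,x0:x1]
    print(n,"divider px",m.sum(), "z pct",np.percentile(W[m>0][:,2],[5,25,50,75,95]).round(1))
    c=max(cv2.findContours(m,0,2)[0],key=cv2.contourArea)
    # spine top by depth
    sp=W[(m>0)&(W[...,2]>30)];print("spine n",len(sp),sp.mean(0).round(1) if len(sp) else 0)
    pl=W[(m>0)&(W[...,2]<15)]
    for nm,q in(("plate",pl),("spine",sp)):
        if len(q)>5:
            r=cv2.minAreaRect(q[:,:2].astype(np.float32));print(nm,r)
    # red lid
    x0,y0,x1,y1=rb;m=np.zeros((400,640),np.uint8)
    m[y0:y1,x0:x1]=(((hsv[...,0]<6)|(hsv[...,0]>174))&(hsv[...,1]>180)&(hsv[...,2]>160))[y0:y1,x0:x1]
    q=W[m>0];print("red",m.sum(),np.percentile(q[:,2],[5,50,95]).round(1));l=q[q[:,2]>52];print("lid",len(l),l.mean(0).round(1),np.ptp(l[:,:2],axis=0).round(1),l[:,:2].min(0),l[:,:2].max(0))
    # box
    m=((hsv[...,0]>80)&(hsv[...,0]<100)&(hsv[...,1]>90)).astype(np.uint8)
    if n=="top": m[:, :240]=0;m[:,345:]=0
    else: m[:,:300]=0;m[:,390:]=0; m[:180]=0
    q=W[(m>0)];print("box z",np.percentile(q[:,2],[2,50,98]).round(1));t=q[(q[:,2]>80)&(q[:,2]<96)];r=cv2.minAreaRect(t[:,:2].astype(np.float32));print("rim",len(t),r)
E
```

```text
top divider px 2153 z pct [-3.2  0.8  3.6  6.5 37.3]
spine n 161 [ 494.9 -304.8  143.1]
plate ((515.273193359375, -320.9505310058594), (169.07513427734375, 132.12107849121094), 2.922739267349243)
spine ((415.30340576171875, -214.86529541015625), (83.1534652709961, 384.939208984375), 42.88534927368164)
red 178 [ 9.1 58.1 63.6]
lid 163 [536.4 357.4  67.8] [305.5 483.2] [ 253.85740945 -102.13384419] [559.37659997 381.0230577 ]
box z [ 0.1 45.7 91.8]
rim 531 ((566.8832397460938, 13.830734252929688), (203.86056518554688, 165.48196411132812), 12.079296112060547)
scene divider px 1770 z pct [ 1.5  4.3  6.2  8.8 39.9]
spine n 179 [ 535.4 -304.1   69.6]
plate ((511.2724609375, -319.86273193359375), (176.4869842529297, 132.71034240722656), 3.2369933128356934)
spine ((839.4454345703125, -80.57171630859375), (878.8418579101562, 106.37490844726562), 36.21308135986328)
red 199 [55.9 60.8 63.7]
lid 193 [542.4 360.4  66.2] [709.8 247.5] [515.5797443  136.12075479] [1225.40395915  383.62500923]
box z [ 3.7 59.5 91.1]
rim 465 ((569.1760864257812, 15.650856018066406), (203.54348754882812, 160.70205688476562), 11.601829528808594)
```

View pics/crop0.png

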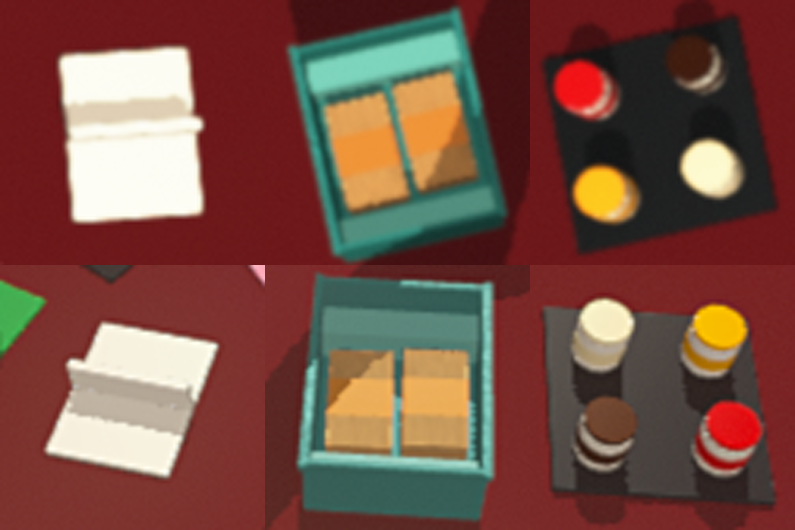

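The crops confirm it: white plate with spine, spine across the image; teal box with two snacks; red-lidded tub with red band at the slate's far-left corner. Now I'll refine the positions with plane casts.

Run:
```python
from h import *
A=lambda r:(np.round(r[0],1),np.round(r[1],1),round(r[2],2))
for n,wb,rb in(("top",(370,140,435,215),(165,155,235,215)),("scene",(210,170,285,235),(405,210,485,280))):
    p=cv2.imread(f"pics/{n}0.png");d=np.load(f"pics/{n}0.npy");W=cloud(n,d);W[d<=0]=np.nan
    hsv=cv2.cvtColor(p,cv2.COLOR_BGR2HSV)
    m=np.zeros((400,640),np.uint8);x0,y0,x1,y1=wb
    m[y0:y1,x0:x1]=((hsv[...,1]<90)&(hsv[...,2]>90))[y0:y1,x0:x1]
    z=W[...,2]
    low=(m>0)&~(z>18)&~np.isnan(z)
    v,u=np.where(low);P=plane(n,np.c_[u,v],5);print(n,"plate z5",A(cv2.minAreaRect(P[:,:2].astype(np.float32))))
    v,u=np.where((m>0)&(z>32)&(z<55));P=plane(n,np.c_[u,v],41);print(" spine z41",len(P),A(cv2.minAreaRect(P[:,:2].astype(np.float32))),P.mean(0).round(1), np.nanmedian(z[v,u]).round(1))
    x0,y0,x1,y1=rb;m=np.zeros((400,640),np.uint8)
    m[y0:y1,x0:x1]=(((hsv[...,0]<6)|(hsv[...,0]>174))&(hsv[...,1]>180)&(hsv[...,2]>160))[y0:y1,x0:x1]
    v,u=np.where((m>0)&(z>52)&(z<75));P=plane(n,np.c_[u,v],60);print(" lid",len(P),P.mean(0).round(1),np.ptp(P,axis=0).round(1),cv2.minEnclosingCircle(P[:,:2].astype(np.float32)),np.median(z[v,u]))
    x0,y0,x1,y1=rb;w=W[y0:y1,x0:x1].reshape(-1,3);w=w[(w[:,2]>50)&(w[:,2]<75)]
    k=cv2.kmeans(w[:,:2].astype(np.float32),4,None,(3,100,.1),10,cv2.KMEANS_PP_CENTERS);print(" tubs",k[2].round(1).tolist())
    m=((hsv[...,0]>78)&(hsv[...,0]<102)&(hsv[...,1]>80)).astype(np.uint8)
    if n=="top": m[:, :240]=0;m[:,345:]=0
    else: m[:,:300]=0;m[:,390:]=0; m[:180]=0
    v,u=np.where((m>0)&(z>82)&(z<96));P=plane(n,np.c_[u,v],88);print(" rim",A(cv2.minAreaRect(P[:,:2].astype(np.float32))),np.median(z[v,u]))
```

```text
top plate z5 (array([ 513.3, -321.5]), array([169.8, 138.4]), 2.94)
 spine z41 143 (array([ 511.9, -319.5]), array([ 11.7, 123.1]), 2.94) [ 512.4 -319.6   41. ] 39.4
 lid 162 [537.8 359.7  60. ] [43.2 39.8  0. ] ((537.1353759765625, 359.4548645019531), 22.865093231201172) 58.42901135433749
 tubs [[433.79998779296875, 337.0], [560.2999877929688, 252.60000610351562], [536.2000122070312, 358.0], [456.6000061035156, 234.6999969482422]]
 rim (array([566.3,  13.6]), array([203.4, 165.2]), 12.11) 86.6598459538011
scene plate z5 (array([ 514.8, -325.2]), array([171.8, 145.8]), 2.97)
 spine z41 161 (array([ 517.7, -316.6]), array([ 18.6, 128.1]), 2.89) [ 516.2 -316.7   41. ] 40.0
 lid 192 [538.5 361.7  60. ] [46.8 44.8  0. ] ((538.5699462890625, 361.64501953125), 23.58833885192871) 60.91996228343555
 tubs [[438.29998779296875, 338.70001220703125], [564.9000244140625, 254.60000610351562], [540.4000244140625, 360.20001220703125], [460.6000061035156, 236.39999389648438]]
 rim (array([570.5,  15.9]), array([207.1, 164.4]), 12.04) 87.81604286892775
```

```bash
cat >> h.py <<'E'
def togo(x,y,z,yawdeg):
    s=read_state();p=np.array(s["eef_pos"]);a=s["tool_rot"][2]
    from scipy.spatial.transform import Rotation as R
    M=R.from_euler("xyz",s["tool_rot"]).as_matrix()
    t=(np.degrees(a)-yawdeg+180)%360-180
    print("clock",round(s["clock"],2),"pos",p.round(1),"rpy",np.degrees(s["tool_rot"]).round(2),"w",round(s["width"],1),"F",np.round(s["force"],1))
    print("go",(M.T@(np.array([x,y,z])-p)).round(1),"turn",round(t,2))
E
python3 -c "
from h import *
togo(513,-319.5,300,92.94)"
```

```text
clock 0.1 pos [ 267.9 -592.   403.9] rpy [-179.9    -0.     24.34] w 85.9 F [ 0.5 -0.3  0.7]
go [ 335.7 -147.   104.1] turn -68.6
```

```bash
python3 -m jog '[17,-7,5,-3,60, 45,-20,14,-9,60, 75,-33,23,-15,60, 105,-46,33,-21,60, 135,-59,42,-27,60, 165,-72,51,-33,60, 195,-85,60,-39,60, 225,-98,70,-45,60, 255,-112,79,-51,60, 285,-125,88,-57,60, 310,-136,96,-63,60, 327,-143,101,-67,60, 335.7,-147,104,-68.6,60, 335.7,-147,104,-68.6,60, 335.7,-147,104,-68.6,60]'; python3 -c "
from h import *
for n in('scene','top'):
    p,d=get_image(n);cv2.imwrite(f'pics/{n}1.png',p)
togo(513,-319.5,184,92.94)"
```

```text
clock: 1.35
eef_pos: [512.5, -321.1, 300.6]
tool_rot: [-3.14, 0.001, 1.62]
force: [0.8, -1.6, 0.1]
width: 59.7
clock 1.45 pos [ 511.8 -322.1  301. ] rpy [-1.7994e+02  1.0000e-01  9.2690e+01] w 60.3 F [-0.4 -0.9 -0.5]
go [  2.8   1.4 117. ] turn -0.25
```

View pics/scene1.png

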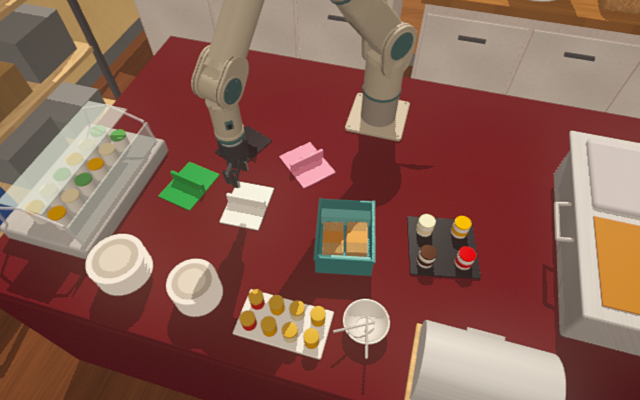

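The gripper stands above the white divider (scene (238,180), at height), with the jaws across the spine. Now I'll descend.

```bash
python3 -m jog '[1,0,8,0,50, 2,1,22,0,50, 2,1,38,0,50, 2,1,54,0,50, 2,1,70,0,50, 2,1,84,0,50, 2,1,95,0,50, 2,1,104,0,50, 2,1,110,0,50, 2,1,114,0,50, 2,1,116,0,50, 2,1,116,0,50, 2,1,116,0,50]'; python3 -c "
from h import *
for n in('scene','top'):
    p,d=get_image(n);cv2.imwrite(f'pics/{n}2.png',cv2.resize(p[130:250,180:340] if n=='scene' else p[120:240,340:500],(640,480)))
togo(513,-319.5,184,92.94)"
```

```text
clock: 2.53
eef_pos: [514.3, -318.0, 185.2]
tool_rot: [3.141, 0.0, 1.622]
force: [0.3, 0.1, -0.7]
width: 50.0
clock 2.63 pos [ 514.4 -318.   185.3] rpy [1.7994e+02 3.0000e-02 9.2940e+01] w 50.2 F [ 0.5  0.7 -0.1]
go [-1.4 -1.4  1.3] turn 0.0
```

View pics/scene2.png

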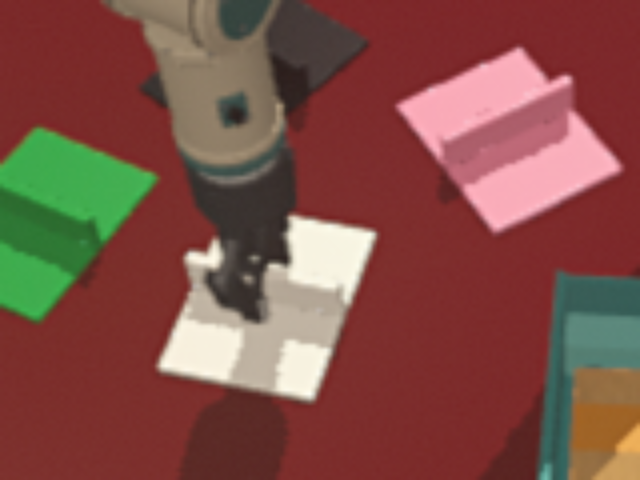

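The jaws straddle the spine mid-length and clear of the plate. Closing now.

```bash
python3 -m jog '[0,0,0,0,35, 0,0,0,0,20, 0,0,0,0,5, 0,0,0,0,5, 0,0,0,0,5, 0,0,0,0,5, 0,0,0,0,5, 0,0,0,0,5]'; python3 -m jog '[0,0,-3,0,5, 0,0,-10,0,5, 0,0,-20,0,5, 0,0,-33,0,5, 0,0,-48,0,5, 0,0,-64,0,5, 0,0,-80,0,5, 0,0,-96,0,5, 0,0,-110,0,5, 0,0,-120,0,5, 0,0,-125,0,5, 0,0,-125,0,5]'; python3 -c "
from h import *
for n in('scene','top'):
    p,d=get_image(n);cv2.imwrite(f'pics/{n}3.png',cv2.resize(p[130:250,180:340] if n=='scene' else p[120:240,340:500],(640,480)))
    np.save(f'pics/{n}3.npy',d);cv2.imwrite(f'pics/{n}3f.png',p)
togo(567,14.5,315,102.05)"
```

```text
clock: 3.3
eef_pos: [514.2, -318.0, 185.1]
tool_rot: [3.141, 0.0, 1.622]
force: [-0.3, 0.6, 5.0]
width: 9.2
clock: 4.3
eef_pos: [514.4, -318.1, 311.4]
tool_rot: [3.139, 0.001, 1.622]
force: [0.7, -0.1, -1.7]
width: 9.0
clock 4.4 pos [ 513.8 -317.8  309.5] rpy [-1.7997e+02 -1.0000e-02  9.2940e+01] w 9.3 F [ 0.6 -0.7 -1.3]
go [329.2  70.1  -5.4] turn -9.11
```

View pics/scene3.png

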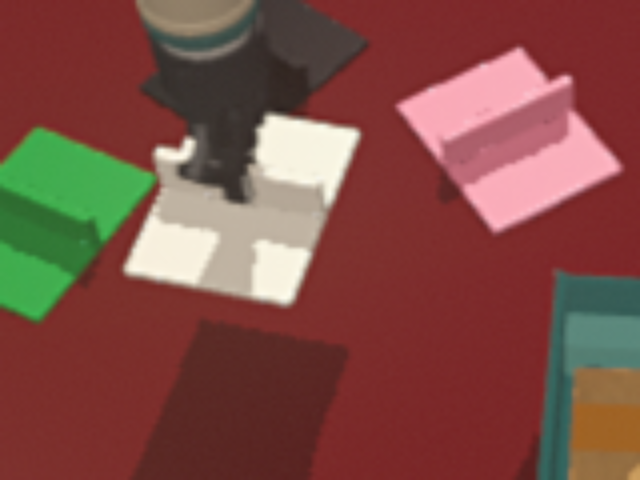

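View pics/top3.png

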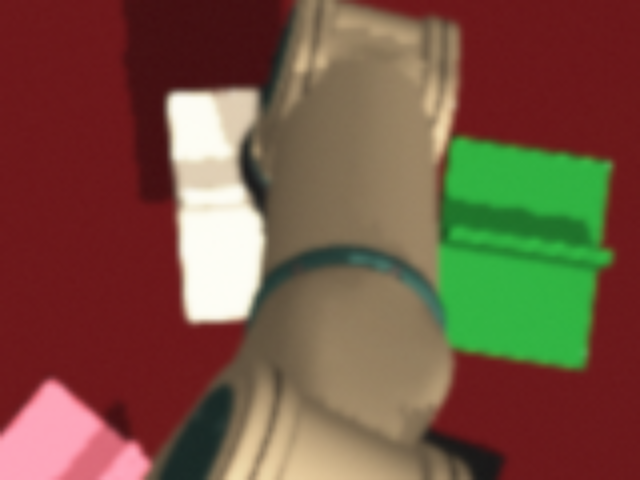

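The divider hangs level in the gripper, clear of the table. I'll measure where it sits relative to the TCP.

Run:
```python
from h import *
p=cv2.imread("pics/scene3f.png");d=np.load("pics/scene3.npy");W=cloud("scene",d)
hsv=cv2.cvtColor(p,cv2.COLOR_BGR2HSV);m=np.zeros((400,640),np.uint8)
m[140:215,205:275]=((hsv[...,1]<70)&(hsv[...,2]>110))[140:215,205:275]
z=W[...,2];sel=(m>0)&(z>115)&(z<142)
q=W[sel];A=np.c_[q[:,:2]-q[:,:2].mean(0),np.ones(len(q))];print("plane",np.linalg.lstsq(A,q[:,2],rcond=None)[0].round(3))
v,u=np.where(sel);P=plane("scene",np.c_[u,v],130);c=cv2.minAreaRect(P[:,:2].astype(np.float32));print(c);print(cv2.boxPoints(c).round(1).tolist())
```

```text
plane [-0.0000e+00 -2.0000e-03  1.3206e+02]
((514.0075073242188, -320.211669921875), (167.34750366210938, 127.97488403320312), 3.009471893310547)
[[427.1000061035156, -260.70001220703125], [433.79998779296875, -388.5], [600.9000244140625, -379.70001220703125], [594.2000122070312, -251.89999389648438]]
```

```bash
python3 -m jog '[3,1,0,0,5, 10,2,0,0,5, 22,5,0,-1,5, 40,9,0,-1,5, 62,13,0,-2,5, 87,19,0,-2.5,5, 113,24,0,-3,5, 139,30,0,-4,5, 165,35,0,-4.5,5, 191,41,0,-5,5, 217,47,0,-6,5, 243,52,0,-7,5, 268,58,0,-7.5,5, 290,62,0,-8,5, 307,66,0,-8.5,5, 319,69,0,-9,5, 327,70,0,-9.1,5, 331,71,0,-9.1,5, 331,71,0,-9.1,5, 331,71,0,-9.1,5]'; python3 -c "
from h import *
for n in('scene','top'):
    p,d=get_image(n);cv2.imwrite(f'pics/{n}4.png',cv2.resize(p[130:290,250:450] if n=='scene' else p[90:240,200:400],(750,600)))
    np.save(f'pics/{n}4.npy',d);cv2.imwrite(f'pics/{n}4f.png',p)
togo(568,16.3,230,102.05)"
```

```text
clock: 6.07
eef_pos: [567.9, 15.4, 309.6]
tool_rot: [-3.141, 0.001, 1.78]
force: [0.0, -1.1, -1.7]
width: 8.9
clock 6.17 pos [567.9  14.9 309.7] rpy [-1.7997e+02  5.0000e-02  1.0192e+02] w 9.8 F [ 0.  -0.2 -1.2]
go [ 1.5  0.4 79.7] turn -0.13
```

View pics/scene4.png

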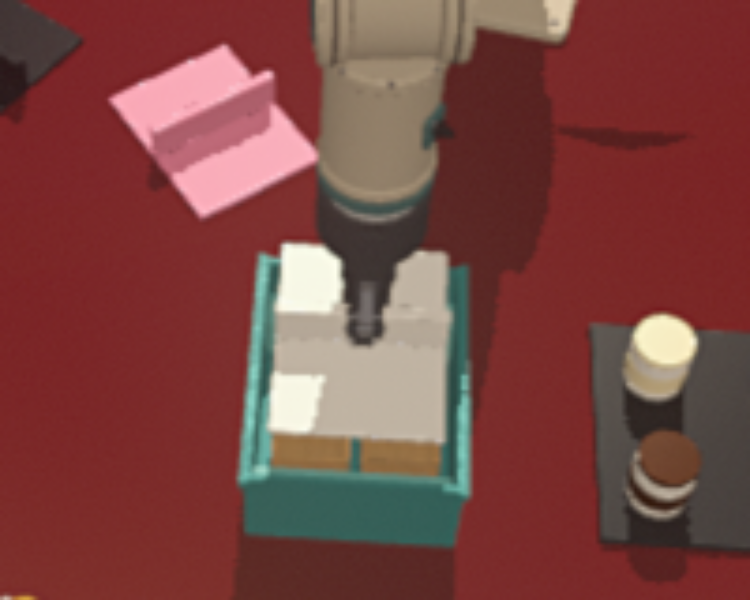

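View pics/top4.png

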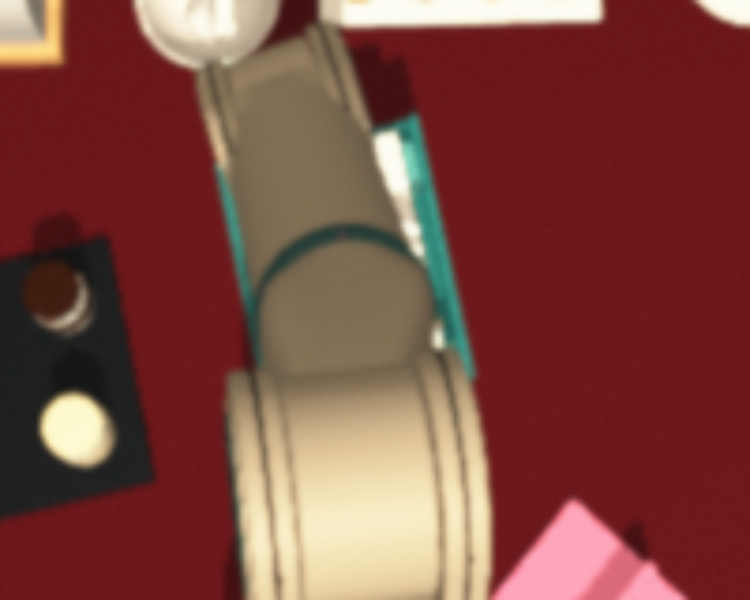

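Run:
```python
from h import *
p=cv2.imread("pics/scene4f.png");d=np.load("pics/scene4.npy");W=cloud("scene",d)
hsv=cv2.cvtColor(p,cv2.COLOR_BGR2HSV);m=np.zeros((400,640),np.uint8)
m[180:260,310:390]=((hsv[...,1]<70)&(hsv[...,2]>100))[180:260,310:390]
z=W[...,2];sel=(m>0)&(z>115)&(z<142)
v,u=np.where(sel);P=plane("scene",np.c_[u,v],130);c=cv2.minAreaRect(P[:,:2].astype(np.float32));print("plate",np.median(z[sel]),c)
t=(hsv[...,0]>78)&(hsv[...,0]<102)&(hsv[...,1]>80)&(z>82)&(z<96);t[:,:300]=0;t[:,390:]=0
q=W[t];print("rim",cv2.minAreaRect(q[:,:2].astype(np.float32)))
```

```text
plate 130.1145195796164 ((568.0952758789062, 14.750633239746094), (167.06570434570312, 124.77281188964844), 11.933013916015625)
rim ((568.3449096679688, 16.77068328857422), (205.05953979492188, 163.65953063964844), 11.599405288696289)
```

The plate is within about 2 mm and 0.4° of the box centre, against 12 mm of clearance. I'll lower it most of the way, then creep.

```bash
python3 -m jog '[0,0,2,0,5, 1,0,6,0,5, 1.5,0,12,0,5, 1.5,0,19,0,5, 1.5,0,27,0,5, 1.5,0,35,0,5, 1.5,0,43,0,5, 1.5,0,51,0,5, 1.5,0,58,0,5, 1.5,0,64,0,5, 1.5,0,68,0,5, 1.5,0,71,0,5, 1.5,0,72,0,5, 1.5,0,72,0,5, 1.5,0,72,0,5]'; python3 -c "
from h import *
p,d=get_image('scene');cv2.imwrite('pics/scene5.png',cv2.resize(p[130:290,250:450],(750,600)))
togo(568,16.3,230,102.05)"
```

```text
clock: 7.42
eef_pos: [567.9, 17.8, 237.9]
tool_rot: [3.141, 0.0, 1.781]
force: [-0.3, 1.0, -1.2]
width: 9.0
clock 7.47 pos [567.9  17.8 238.1] rpy [1.7996e+02 1.0000e-02 1.0204e+02] w 9.2 F [ 0.1  0.3 -1.7]
go [-1.5 -0.2  8.1] turn -0.01
```

View pics/scene5.png

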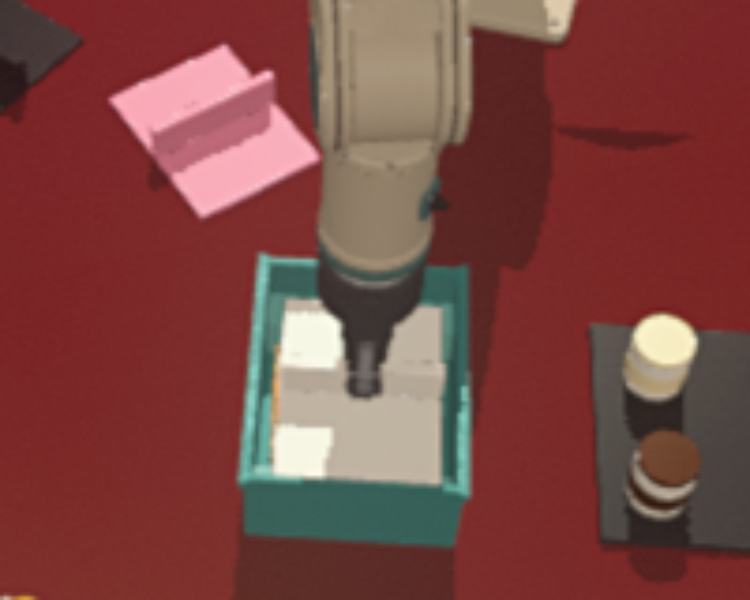

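```bash
python3 -m jog '[-1,0,1,0,5, -1.5,0,2,0,5, -1.5,0,3,0,5, -1.5,0,4,0,5, -1.5,0,5,0,5, -1.5,0,6,0,5, -1.5,0,6.5,0,5, -1.5,0,7,0,5, -1.5,0,7,0,5]'; python3 -m jog '[0,0,0.5,0,5, 0,0,0.5,0,5, 0,0,0.5,0,5]';python3 -m jog '[0,0,0.5,0,5, 0,0,0.5,0,5, 0,0,0.5,0,5]'
```

```text
clock: 8.22
eef_pos: [568.0, 16.3, 230.6]
tool_rot: [-3.141, -0.0, 1.781]
force: [-0.8, 0.8, -1.4]
width: 9.0
clock: 8.47
eef_pos: [568.1, 16.3, 230.2]
tool_rot: [3.142, 0.0, 1.781]
force: [-0.6, -0.6, -1.4]
width: 9.2
clock: 8.72
eef_pos: [568.1, 16.3, 230.0]
tool_rot: [3.141, 0.0, 1.781]
force: [-1.5, 0.2, 2.9]
width: 9.3
```

```bash
python3 -m jog '[0,0,0.5,0,5, 0,0,0.5,0,5, 0,0,0.5,0,5]'; python3 -m jog '[0,0,0,0,11, 0,0,0,0,13, 0,0,0,0,17, 0,0,0,0,25, 0,0,0,0,35, 0,0,0,0,40, 0,0,0,0,40, 0,0,0,0,40]'; python3 -c "
from h import *
togo(568,16.3,330,102.05)"
```

```text
clock: 8.97
eef_pos: [568.1, 16.3, 230.1]
tool_rot: [3.141, 0.0, 1.781]
force: [-2.2, 0.3, 8.3]
width: 9.0
clock: 9.63
eef_pos: [568.0, 16.3, 229.2]
tool_rot: [-3.142, -0.0, 1.781]
force: [0.0, 0.1, -0.1]
width: 39.9
clock 9.63 pos [568.   16.3 229.2] rpy [-180.     -0.    102.04] w 39.9 F [ 0.   0.1 -0.1]
go [   0.    -0.  -100.8] turn -0.01
```

Contact was gentle at 8 N, and the divider is released. I'll rise straight up, then check.

```bash
python3 -m jog '[0,0,-3,0,40, 0,0,-8,0,40, 0,0,-16,0,40, 0,0,-28,0,40, 0,0,-44,0,45, 0,0,-64,0,50, 0,0,-84,0,60, 0,0,-102,0,70, 0,0,-115,0,80, 0,0,-120,0,80, 0,0,-120,0,80]'; python3 -c "
from h import *
togo(537.8,360.5,300,57)"
```

```text
clock: 10.55
eef_pos: [568.4, 16.4, 351.4]
tool_rot: [3.138, 0.001, 1.781]
force: [-0.2, -0.1, -1.1]
width: 80.2
clock 10.55 pos [568.4  16.4 351.4] rpy [1.7978e+02 4.0000e-02 1.0203e+02] w 80.2 F [-0.2 -0.1 -1.1]
go [343.   41.6  51.4] turn 45.03
```

```bash
python3 -m jog '[5,1,0,1,82, 16,2,2,3,82, 34,4,5,6,82, 58,7,8,9,82, 86,10,12,12,82, 116,14,16,16,82, 146,18,20,20,82, 176,22,25,24,82, 206,26,30,28,82, 236,29,35,32,82, 264,32,40,36,82, 290,35,43,39,82, 312,38,46,42,82, 328,40,49,44,82, 338,41,51,45,82, 343,41.6,51,45,82, 343,41.6,51,45,82, 343,41.6,51,45,82]'
python3 - <<'E'
from h import *
for n in('scene','top'):
    p,d=get_image(n);cv2.imwrite(f'pics/{n}6.png',p);np.save(f'pics/{n}6.npy',d)
    hsv=cv2.cvtColor(p,cv2.COLOR_BGR2HSV);W=cloud(n,d);z=W[...,2]
    a=np.zeros((400,640),bool)
    if n=='scene':a[195:280,310:385]=1
    else:a[110:205,250:330]=1
    m=a&(hsv[...,1]<90)&(hsv[...,2]>90)
    q=m&(z>40)&(z<62);v,u=np.where(q);P=plane(n,np.c_[u,v],50)
    print(n,'plate',len(P),np.percentile(z[q],[5,50,95]).round(1),cv2.minAreaRect(P[:,:2].astype(np.float32)))
    A=np.c_[W[q][:,:2]-W[q][:,:2].mean(0),np.ones(q.sum())];print(' tilt',np.linalg.lstsq(A,z[q],rcond=None)[0].round(3))
    t=a&(hsv[...,0]>78)&(hsv[...,0]<102)&(hsv[...,1]>80)&(z>82)&(z<96);print(' rim',cv2.minAreaRect(W[t][:,:2].astype(np.float32)))
togo(537.8,360.5,190,57)
E
```

```text
clock: 12.05
eef_pos: [537.0, 359.9, 297.6]
tool_rot: [3.142, 0.002, 0.996]
force: [-0.3, 0.1, -0.2]
width: 82.0
scene plate 1848 [45.1 50.5 55.1] ((564.8262939453125, 17.589279174804688), (208.26036071777344, 155.2332305908203), 11.880714416503906)
 tilt [1.2000e-02 6.0000e-03 5.0438e+01]
 rim ((568.7537231445312, 16.5343017578125), (206.52890014648438, 163.09727478027344), 11.900392532348633)
top plate 2073 [42.4 48.1 54.1] ((567.7567749023438, 15.276397705078125), (172.79847717285156, 133.0159149169922), 12.2974271774292)
 tilt [-2.0000e-03  1.0000e-03  4.8192e+01]
 rim ((566.6497802734375, 14.243255615234375), (203.61607360839844, 164.360595703125), 12.092350006103516)
clock 12.15 pos [537.6 359.1 298.1] rpy [1.7997e+02 6.0000e-02 5.6950e+01] w 81.9 F [-0.2 -0.1 -0.1]
go [  1.4  -0.6 108.1] turn -0.05
```

View pics/scene6.png

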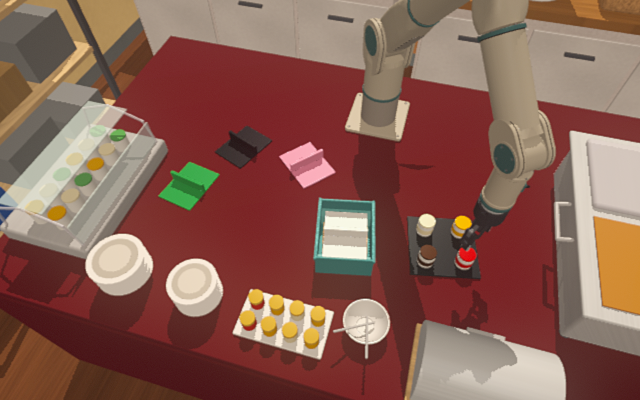

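View pics/top6.png

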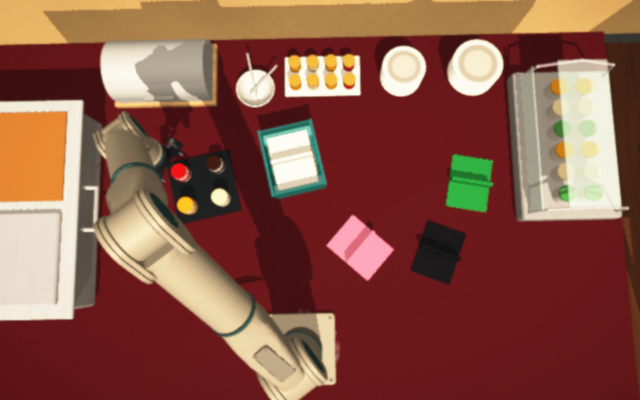

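The divider is flat in the box, with its spine up: scene (345,236), top (293,158), top surface at about 49 mm. Its centre (567.8, 15.3) agrees with the box centre. The open gripper is over the red-lidded tub at scene (466,256). Descending.

```bash
python3 -m jog '[0.5,0,5,0,82, 1,0,14,0,82, 1.4,-0.6,26,0,82, 1.4,-0.6,39,0,82, 1.4,-0.6,50,0,82, 1.4,-0.6,55,0,82, 1.4,-0.6,55,0,82, 1.4,-0.6,55,0,82]'; python3 -c "
from h import *
for n in('scene','top'):
    p,d=get_image(n);cv2.imwrite(f'pics/{n}7.png',cv2.resize(p[190:290,390:515] if n=='scene' else p[130:230,140:265],(750,600)))
togo(537.8,360.5,190,57)"
```

```text
clock: 12.82
eef_pos: [537.4, 361.9, 242.6]
tool_rot: [-3.141, 0.001, 0.996]
force: [0.7, -0.2, 0.2]
width: 82.1
clock 12.92 pos [537.7 362.1 243.6] rpy [ 1.7998e+02 -6.0000e-02  5.7040e+01] w 82.1 F [ 0.3  0.4 -0.1]
go [-1.4  0.9 53.6] turn 0.04
```

View pics/scene7.png

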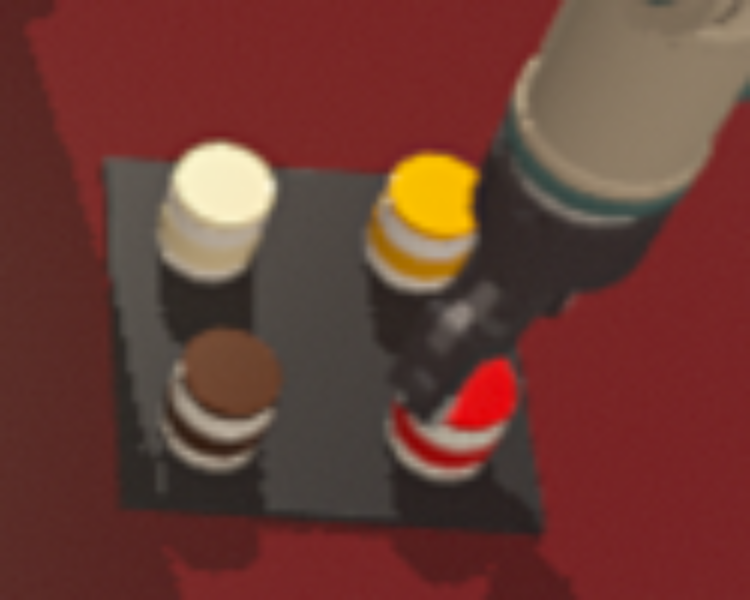

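View pics/top7.png

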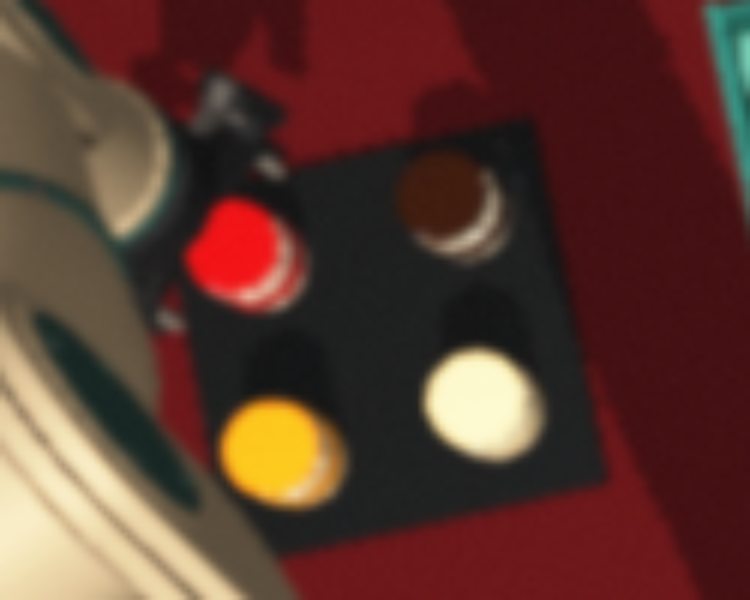

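The fingers straddle the red tub (top crop: pads at (270,165) and (175,320), lid centred at (237,255)), with the neighbouring tubs clear. Continuing.

```bash
python3 -m jog '[-0.5,0,3,0,82, -1.4,0.9,9,0,82, -1.4,0.9,17,0,82, -1.4,0.9,26,0,82, -1.4,0.9,35,0,82, -1.4,0.9,43,0,82, -1.4,0.9,49,0,82, -1.4,0.9,52,0,82, -1.4,0.9,52,0,82, -1.4,0.9,52,0,82]'; python3 -m jog '[0,0,0,0,75, 0,0,0,0,68, 0,0,0,0,62, 0,0,0,0,57, 0,0,0,0,53, 0,0,0,0,50, 0,0,0,0,48, 0,0,0,0,45, 0,0,0,0,42, 0,0,0,0,42, 0,0,0,0,42, 0,0,0,0,42]'; python3 -c "
from h import *
togo(537.8,360.5,190,57)"
```

```text
clock: 13.75
eef_pos: [537.5, 360.3, 191.1]
tool_rot: [-3.142, 0.0, 0.995]
force: [-0.6, 0.2, -0.6]
width: 82.2
clock: 14.75
eef_pos: [537.6, 360.3, 191.7]
tool_rot: [3.141, -0.0, 0.995]
force: [-0.5, -1.4, 5.5]
width: 46.8
clock 14.75 pos [537.6 360.3 191.7] rpy [ 1.7998e+02 -2.0000e-02  5.7030e+01] w 46.8 F [-0.5 -1.4  5.5]
go [0.3 0.1 1.7] turn 0.03
```

```bash
python3 -m jog '[0,0,-2,0,40, 0,0,-7,0,40, 0,0,-15,0,40, 0,0,-26,0,40, 0,0,-40,0,40, 0,0,-55,0,40, 0,0,-70,0,40, 0,0,-85,0,40, 0,0,-99,0,40, 0,0,-111,0,40, 0,0,-119,0,40, 0,0,-124,0,40, 0,0,-125,0,40, 0,0,-125,0,40]'
python3 - <<'E'
from h import *
p,d=get_image('scene');cv2.imwrite('pics/scene8.png',cv2.resize(p[150:290,390:565],(750,600)))
# target: divider centre in TCP frame approx (568,16), -x half centre 43.5 along box x
a=np.radians(12.05);t=np.array([568,16])-44*np.array([np.cos(a),np.sin(a)]);print(t)
togo(t[0],t[1],316,12.05)
E
```

```text
clock: 15.92
eef_pos: [537.4, 360.2, 316.3]
tool_rot: [3.142, -0.0, 0.995]
force: [0.8, -0.1, -1.0]
width: 46.6
[524.96950519   6.81433092]
clock 15.97 pos [537.2 360.1 315.8] rpy [-1.7998e+02  5.0000e-02  5.7040e+01] w 46.9 F [-1.   1.6 -1.2]
go [-303.1  181.9   -0. ] turn 44.99
```

View pics/scene8.png

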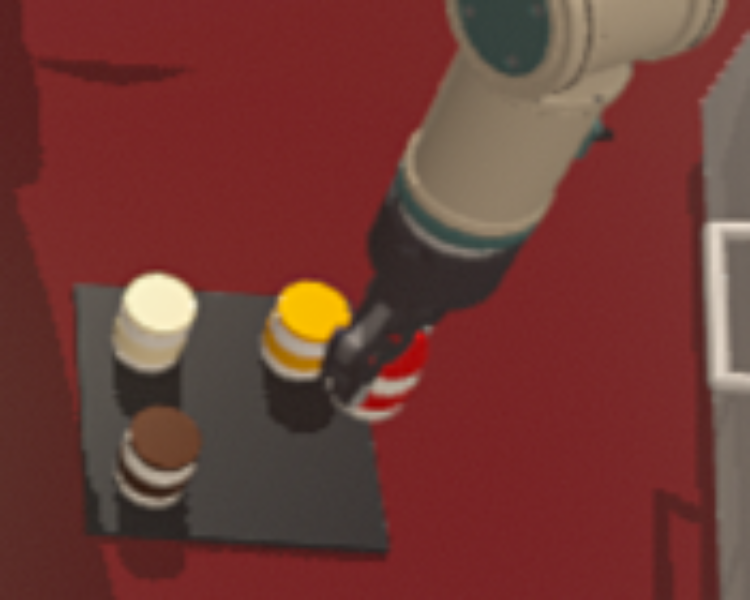

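The red tub is held upright and lifted; the other three are undisturbed. Carrying it over the near half of the divider.

```bash
python3 -m jog '[-2,1,0,0,40, -8,5,0,1,40, -18,11,0,2,40, -33,20,0,4,40, -52,31,0,7,40, -74,44,0,10,40, -98,59,0,14,40, -122,73,0,18,40, -147,88,0,22,40, -172,103,0,26,40, -197,118,0,30,40, -221,133,0,33,40, -244,147,0,36,40, -264,159,0,39,40, -280,168,0,41.5,40, -292,175,0,43.5,40, -299,179.5,0,44.5,40, -303,182,0,45,40, -303,182,0,45,40, -303,182,0,45,40]'
python3 - <<'E'
from h import *
for n in('scene','top'):
    p,d=get_image(n);cv2.imwrite(f'pics/{n}9.png',cv2.resize(p[130:290,250:450] if n=='scene' else p[90:240,200:400],(750,600)))
togo(525,6.8,234,12.05)
E
```

```text
clock: 17.63
eef_pos: [525.4, 7.8, 316.2]
tool_rot: [-3.141, -0.0, 0.211]
force: [0.2, 0.6, -0.2]
width: 46.7
clock 17.73 pos [525.4   8.4 316.2] rpy [-1.7995e+02 -1.0000e-02  1.2170e+01] w 46.3 F [-1.   0.  -0.9]
go [-0.7  1.5 82.2] turn 0.12
```

View pics/scene9.png

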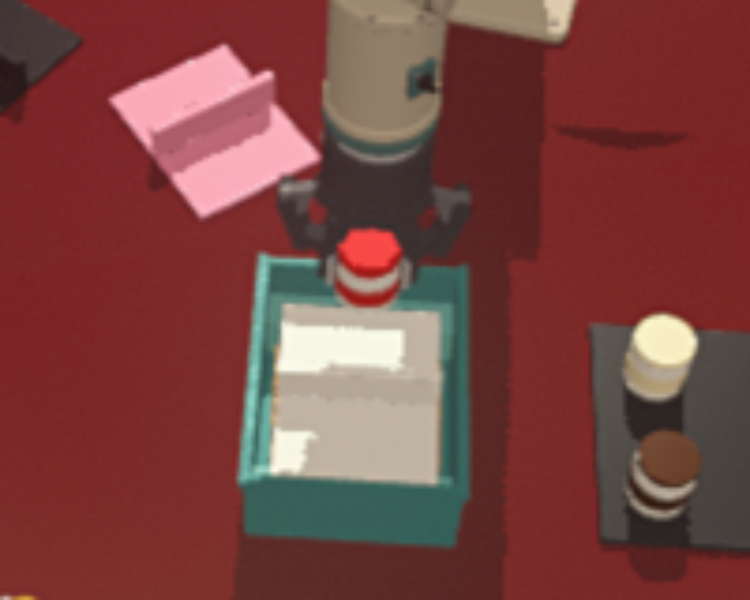

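The tub is upright over the near half of the divider. Lowering.

```bash
python3 -m jog '[0,0,2,0,40, 0,1,6,0,40, -0.5,1.3,12,0,40, -0.5,1.3,20,0,40, -0.5,1.3,29,0,40, -0.5,1.3,38,0,40, -0.5,1.3,47,0,40, -0.5,1.3,55,0,40, -0.5,1.3,62,0,40, -0.5,1.3,68,0,40, -0.5,1.3,72,0,40, -0.5,1.3,74.5,0,40, -0.5,1.3,76,0,40, -0.5,1.3,76,0,40, -0.5,1.3,76,0,40]'
python3 - <<'E'
from h import *
for n in('scene','top'):
    p,d=get_image(n);cv2.imwrite(f'pics/{n}10.png',cv2.resize(p[130:290,250:450] if n=='scene' else p[90:240,200:400],(750,600)))
togo(525,6.8,233.4,12.05)
E
```

```text
clock: 18.98
eef_pos: [525.2, 5.6, 240.4]
tool_rot: [3.141, -0.001, 0.21]
force: [0.9, -0.2, -1.1]
width: 46.8
clock 19.08 pos [525.2   5.6 240.6] rpy [ 1.7999e+02 -4.0000e-02  1.2040e+01] w 46.7 F [-0.7 -0.5 -0.6]
go [ 0.  -1.2  7.2] turn -0.01
```

View pics/scene10.png

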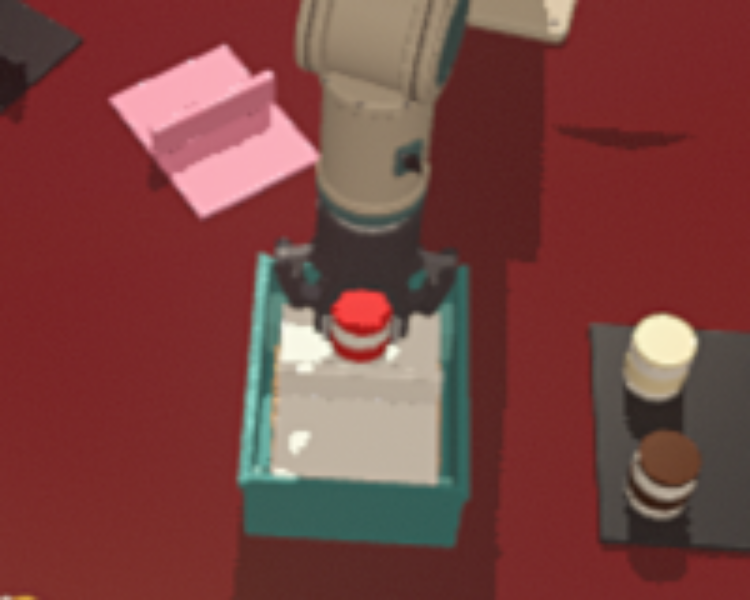

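```bash
python3 -m jog '[0,0,1,0,40, 0,-0.5,2,0,40, 0,-0.5,3,0,40, 0,-0.5,4,0,40, 0,-0.5,5,0,40, 0,-0.5,5.5,0,40, 0,-0.5,6,0,40, 0,-0.5,6,0,40]'; python3 -m jog '[0,0,0.5,0,40, 0,0,0.5,0,40, 0,0,0.5,0,40]'; python3 -m jog '[0,0,0.5,0,40, 0,0,0.5,0,40, 0,0,0.5,0,40]'
```

```text
clock: 19.75
eef_pos: [524.9, 6.1, 234.1]
tool_rot: [-3.142, 0.0, 0.21]
force: [-0.6, 0.0, -0.8]
width: 46.6
clock: 20.0
eef_pos: [525.0, 6.1, 233.7]
tool_rot: [-3.142, -0.0, 0.21]
force: [-0.5, 0.6, -0.7]
width: 46.9
clock: 20.25
eef_pos: [525.0, 6.1, 233.6]
tool_rot: [-3.142, -0.0, 0.21]
force: [-0.8, -0.7, 5.2]
width: 47.1
```

Contact at about 6 N. Releasing.

```bash
python3 -m jog '[0,0,0,0,48, 0,0,0,0,50, 0,0,0,0,53, 0,0,0,0,57, 0,0,0,0,62, 0,0,0,0,66, 0,0,0,0,68, 0,0,0,0,68, 0,0,0,0,68]'; python3 -m jog '[0,0,-2,0,68, 0,0,-6,0,68, 0,0,-13,0,68, 0,0,-23,0,68, 0,0,-36,0,68, 0,0,-52,0,68, 0,0,-70,0,68, 0,0,-88,0,68, 0,0,-103,0,68, 0,0,-114,0,68, 0,0,-120,0,68, 0,0,-120,0,68]'
python3 - <<'E'
from h import *
for n in('scene','top'):
    p,d=get_image(n);cv2.imwrite(f'pics/{n}11.png',cv2.resize(p[130:290,250:450] if n=='scene' else p[90:240,200:400],(750,600)))
togo(525,-200,400,12.05)
E
```

```text
clock: 21.0
eef_pos: [525.0, 6.1, 233.2]
tool_rot: [-3.142, 0.0, 0.21]
force: [0.5, -0.8, 0.7]
width: 67.8
clock: 22.0
eef_pos: [525.4, 6.1, 355.2]
tool_rot: [3.141, -0.004, 0.21]
force: [0.8, 1.2, -0.4]
width: 68.1
clock 22.1 pos [524.8   6.2 353.4] rpy [-1.800e+02 -1.000e-02  1.204e+01] w 67.7 F [ 0.4 -0.7 -0.4]
go [-42.8 201.7 -46.6] turn -0.01
```

View pics/scene11.png

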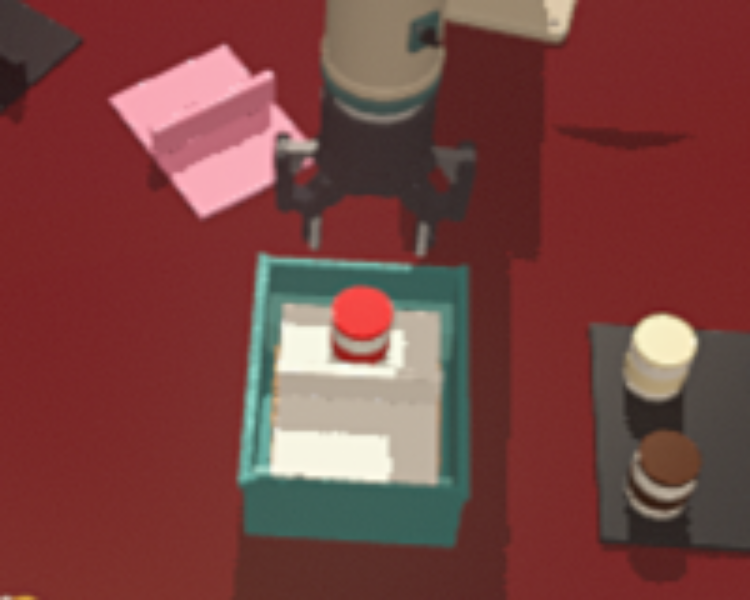

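The tub stands upright on the near half, released. I'll move the arm aside for a clear final look.

```bash
python3 -m jog '[0,5,-5,0,68, -4,20,-12,0,68, -8,45,-20,0,68, -14,75,-28,0,68, -22,105,-36,0,68, -30,135,-42,0,68, -36,165,-46,0,68, -40,190,-46,0,68, -43,202,-46,0,68, -43,202,-46,0,68, -43,202,-46,0,68]'
python3 - <<'E'
from h import *
for n in('scene','top'):
    p,d=get_image(n);cv2.imwrite(f'pics/{n}12.png',p if n=='scene' else cv2.resize(p[90:240,200:400],(750,600)))
    hsv=cv2.cvtColor(p,cv2.COLOR_BGR2HSV);W=cloud(n,d);z=W[...,2]
    a=np.zeros((400,640),bool)
    if n=='scene':a[195:280,310:385]=1
    else:a[110:205,250:330]=1
    r=a&((hsv[...,0]<6)|(hsv[...,0]>174))&(hsv[...,1]>170)&(hsv[...,2]>140)&(z>94)&(z<112)
    v,u=np.where(r);P=plane(n,np.c_[u,v],102);q=W[r];A=np.c_[q[:,:2]-q[:,:2].mean(0),np.ones(len(q))]
    print(n,'lid',cv2.minEnclosingCircle(P[:,:2].astype(np.float32)),np.linalg.lstsq(A,q[:,2],rcond=None)[0].round(3))
    q=a&(hsv[...,1]<70)&(hsv[...,2]>110)&(z>40)&(z<60);Q=W[q];A=np.c_[Q[:,:2]-Q[:,:2].mean(0),np.ones(len(Q))];print(' plate z fit',np.linalg.lstsq(A,Q[:,2],rcond=None)[0].round(3))
s=read_state();print(s["clock"],np.round(s["force"],1))
E
```

```text
clock: 23.02
eef_pos: [524.8, -200.0, 398.5]
tool_rot: [-3.14, 0.001, 0.209]
force: [0.7, 0.5, 0.1]
width: 68.0
scene lid ((527.2778930664062, 8.109293937683105), 23.22500228881836) [ 7.00000e-03 -1.70000e-02  1.02316e+02]
 plate z fit [2.0000e-03 3.0000e-03 5.0635e+01]
top lid ((524.6214599609375, 5.900724411010742), 21.391801834106445) [-2.30000e-02 -3.00000e-03  1.00566e+02]
 plate z fit [-3.0000e-03 -1.0000e-03  4.8201e+01]
23.1167 [ 0.7  0.3 -0.8]
```

View pics/scene12.png

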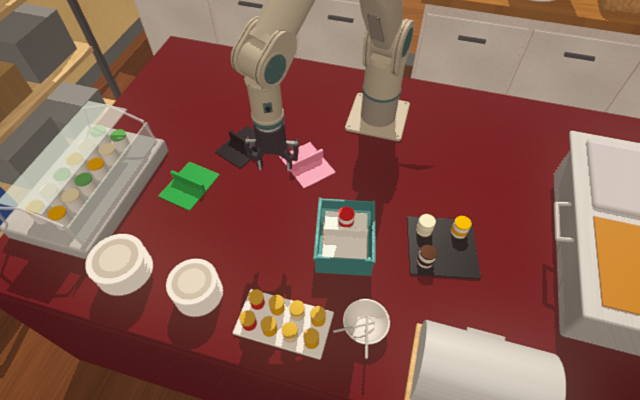

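View pics/top12.png

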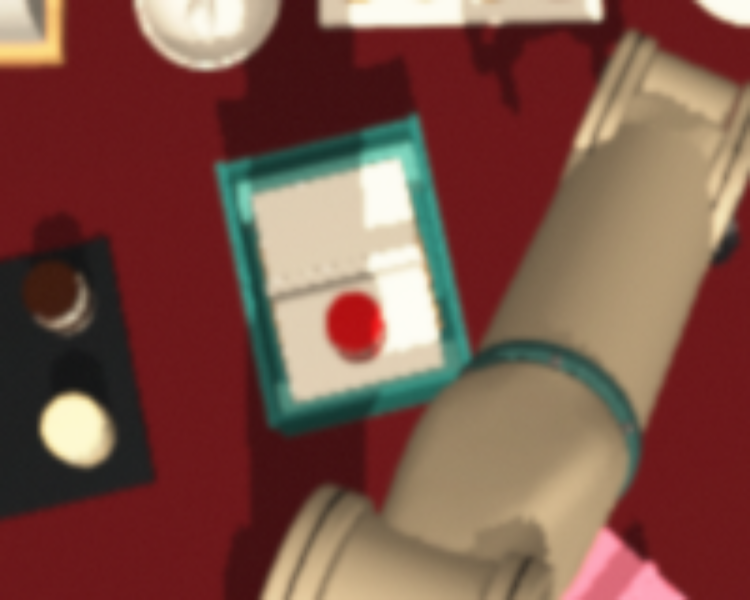

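The final view shows the divider flat in the box and the tub upright on its near half, at scene (346,217). The lid is at about 101–102 mm (102 expected), the plate is level, and the arm is clear. Handing in.

```bash
python3 -c "
from cell import *
print(finish_job())"
```

```text
the job is handed in; nothing more can be done
None
```

I laid the white divider flat in the teal box, spine up, and let go of it. I then stood the red-lidded tub on the divider's near half and handed the job in at about 23 s. First contact showed about 8 N for the divider and 5 N for the tub.

- **Final checks:** the divider is level, with its top measured at 48–51 mm (50 expected). The tub is upright, with its lid at 101–102 mm (102 expected). The gripper was empty and clear, with no force on the wrist.
- **Not touched:** the other three tubs and the black, green and pink look-alikes stayed where they were.
- **Disagreements:** the two cameras differ by about 2–3 mm, within or near the calibration tolerance. In the check after I released the divider, the scene camera's outline of it came out too large (208 by 155 mm), so I relied on the top camera for its position there.

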